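Punch the drilling mark on the sign's round boss

ROBOT

A 6-joint arm with a two-finger parallel gripper is mounted at the origin on the work surface. World frame = base frame: x ahead of the robot, y to its left, z up, the work surface at z = 0. Lengths are in mm, angles in rad, forces in N, time in s.
With the tool pointing down it reaches from about 275 to 1000 mm from the base axis. Payload 8.4 kg.
Tool frame: the origin (TCP) lies midway between the tips of the shut fingers; the grasp point (between the pads) lies r.grip_point_offset behind it (r.grip_point_offset is the distance from the TCP to the grasp point, in mm); z points along the fingers, y is the direction in which the jaws open and shut (so a half turn about z gives the same grasp; the last joint's range is limited). The gripper opens to 85 mm and grips with 20 to 120 N. Pads are 22 mm wide; open, the fingers measure 114 mm over their backs; the gripper's body (76 mm by 85 mm) begins 54 mm behind the grasp point. The pads swing forward as they close: fully open they stand 13 mm farther back than shut.
Start: joints at [1.344, 0.353, 1.633, -0, 1.155, -0.002], TCP at [139.318, 609.277, 231.281] pointing down, gripper open.
Joint ranges: [-2.63, 2.63], [-0.92, 2.1], [0.06, 2.66], [-1.3, 4.44], [0, 2.69], [-3.02, 3.02]. Speed limits (rad/s): [2.22, 2.22, 2.79, 3.14, 3.14, 3.14].

INTERFACE

Orientations are given as [roll, pitch, yaw] about the fixed x, y, z axes, in that order (R = Rz(yaw) Ry(pitch) Rx(roll)).
In Python, from rig import r gives the robot as it stands.
- The arm moves only by the tool move_arm, never from a script. Its argument "targets" is one flat list of numbers, 5 for each row, row after row: the gripper's target within -1 to 1 (fully open at 1, half-way at 0, shut at -1), then the shift along the tool's x, y, z in cm, then the turn about the tool's z in degrees. In form: [gripper, tx, ty, tz, turn, gripper, tx, ty, tz, turn, ...]. A call has 1 to 10 rows; each row is the pose to reach, as a shift and turn from the pose commanded when the call began, along the tool's axes at that moment; what a row does not reach only later rows make up. A row lasts 1/10 s, in which the tool goes at most 50 mm and 8.59 degrees, less where a joint would pass 70% of its speed; a pose out of reach is approached as far as the arm can. A call with a gripper value outside its range is refused whole. The fingers move at their own pace and stop on an object; "squeeze" is the grip in N (left out, the last holds). Time passes only in rows, so rows that repeat a pose let the fingers close. It gives the time, the measured TCP pose, the force and the opening at its end, in the units of the state.
- r.sense(): the state, without advancing time (a new reading comes with each control period).
- r.grab_frame(name): name is "side" or "top" or "wrist"; returns a dict with "img" (384x512x3 uint8, blue, green, red), "K" (3x3 intrinsics, pixels), "k1" (the pictures are not rectified: a ray, as slopes to the right and down, at radius r is drawn at 1 + k1 r^2 times it, then the intrinsics apply), "world_to_cam" (4x4, takes a point from world to camera coordinates). Camera axes: x right, y down, z forward; pixel columns grow to the right and rows downward; lengths in mm; the calibration is good to about 2 mm. A picture is of the moment at which its call begins. There is no depth.
- r.sign_off(): hands the job in, once; it reports no verdict.
Trained networks look in a picture, given as the dict that the camera call returned (one of the last four; its "shot" number tells which), for a name from the list of things; names that differ only in an ending like _2 or _b are one class to them, and where a whole thing is asked for, a point or a joint stands for the part that bears it (a point fixed in the world has none). Each returns a list of dicts, best first, with "conf" (0 to 1); they miss things now and then, are a little off and sometimes report something else, mostly with a low value. They report only what shows in the picture. A call takes as long as a camera call. They do not tell look-alikes from the thing itself.
- r.outline_of(picture, thing): "region" (384x512 bool, what is visible of it).
- r.mark_of(picture, thing): "position" ([x, y, z] in mm, in world coordinates, good to about 4 mm: a listed point, or the origin of a listed thing).
The state is a dict: "clock": time; "qpos": joint angles; "qvel": joint speeds; "joint_efforts": joint torques, N m; "eef_pos": TCP position; "tcp_rot": TCP orientation; "contact_force": force on the tool from outside, world axes, zero at the start; "wrist_torque": the same for the moment, N m; "opening": opening from 0.0 (shut) to 1.0 (fully open).
Only numpy, scipy, OpenCV 4.12 (cv2) and the standard library are available. Lean on these libraries where they do the work, as an engineer would, in place of code of your own. Each camera call takes 0.05 s, during which the arm holds its last target.

TASK

Mark the round boss of the grey sign for drilling: take the spring punch by its handle, stand its foot upright on the middle of the round boss, and press the handle straight down until the punch trips with a snap. Then let the handle spring back up, let go and leave the punch standing there. Do not set the punch off anywhere else.

Things in the scene. Friction and masses are not known exactly. Their poses are not given: they have to be found in the camera images.
- punch: The automatic spring punch, loose, upright on the table among other small things before the sign; about 0.6 kg, 148 mm tall: dark steel foot ring 68 mm across, three legs, steel barrel 28 mm thick up to 88 mm, and the moving handle on top. Lift it by the handle. Origin: centre of the foot's underside; z points up along the punch; round, so yaw does not matter.
- punch_grip (a point): Middle of the punch's handle, a round upright dark wooden grip 28 mm thick and 42 mm tall, 127 mm above the foot's underside when fully up. The grip stands on a flat steel collar 60 mm across and 6 mm thick, whose top is 21 mm below this point. Grip it from above, fingertips just over the collar. It moves down as it is pressed.
- plunger (a joint): How far the handle is pressed into the barrel, in m: 0 fully up, 0.012 fully down on a hard stop. The push needed rises from about 2 N to about 12 N near 5 mm, then the spring trips and the push falls to about 4 N at the stop; past 8 mm it has tripped. Released, the handle springs back up to 0.
- round_top (a point): Centre of the flat level top of the round boss, a wooden disc 84 mm across, 8 mm high, fixed on the grey sign; its top is 38 mm above the table; z up. The sign is a fixed flat board 0.55 m long, 30 mm thick, with three bosses of the same bare wood 140 mm apart: this round one, a square one, a four-lobed one; which stands where changes.
There are look-alikes about, which are no part of the job. What is shaped like the punch but blue is not meant.

How it is judged:
By the outcome, as a careful person would: the job done as asked, in the order asked, and still so for the second after the job is handed in, with the robot touching nothing.
It also fails if it takes over 40 s, if anything falls off the work surface, if the arm or the gripper's body presses on something with over 40 N, if the wrist force passes 120 N, or if a joint passes its speed limit or range.

## Working session

There is one attempt and no reset: what is moved stays moved. The work goes in short steps, Python scripts to look and compute and a tool call to move; the robot and the scene stay as the last step left them, time stands still between calls to the robot, and variables do not carry over. Pictures are saved under pics/ and viewed, and the job is handed in when it is done.

Besides the shell and the picture viewer there is one more tool, called after "Call:" in YAML: its name, and indented under it one key for each argument. move_arm: Moves the arm, as the interface text tells. Its arguments: {"type":"object","properties":{"targets":{"type":"array","items":{"type":"number"}},"squeeze":{"type":"number"}},"required":["targets"]}

```bash
mkdir -p pics; ls; cat > h.py <<'E'
from rig import r
import numpy as np, cv2
E
python3 - <<'E'
from h import *
s=r.sense(); print({k:np.round(v,3) for k,v in s.items()}, r.grip_point_offset)
for n in ["side","top"]:
    p=r.grab_frame(n); cv2.imwrite(f"pics/{n}0.png",p["img"])
    for t in ["punch","punch_grip","round_top"]:
        print(n,t,[(np.round(m["position"],1),round(m["conf"],2)) for m in r.mark_of(p,t)])
E
```

```text
pics
{'clock': np.float64(0.0), 'qpos': array([ 1.344,  0.354,  1.634,  0.   ,  1.155, -0.002]), 'qvel': array([ 0.002,  0.   ,  0.   , -0.001, -0.   , -0.   ]), 'joint_efforts': array([-0.0000e+00, -6.0524e+01, -3.4207e+01,  0.0000e+00,  9.0000e-03,
       -0.0000e+00]), 'eef_pos': array([139.206, 608.823, 230.579]), 'tcp_rot': array([-3.14 , -0.   ,  2.917]), 'contact_force': array([-0.786,  0.621,  0.338]), 'wrist_torque': array([ 0.014, -0.015,  0.024]), 'opening': np.float64(1.0)} 18.700000000000003
side punch [(array([ 4.374e+02, -6.950e+01, -2.000e-01]), 0.92), (array([ 322.3, -287.5,   -2.4]), 0.88), (array([ 319.7, -173.5,    1. ]), 0.74), (array([312.7, 171.1,  -0.7]), 0.66)]
side punch_grip [(array([ 321.1, -283.9,  125.8]), 0.8), (array([319.6, 174.5, 131.4]), 0.69), (array([439.6, -67.7, 125.7]), 0.68), (array([ 316.1, -173.5,  129. ]), 0.67)]
side round_top [(array([623.1, 140.3,  37.4]), 0.85)]
top punch [(array([ 319.6, -286.2,   -0.6]), 0.9), (array([440. , -72.4,  -1.8]), 0.68), (array([ 318.4, -172.8,   -1.5]), 0.62)]
top punch_grip [(array([ 322.2, -283.4,  128.4]), 0.96), (array([ 316.9, -179.4,  130.2]), 0.91), (array([317.6, 174.8, 129.4]), 0.86), (array([437.9, -67.2, 127.4]), 0.66)]
top round_top [(array([627.5, 138.9,  33.7]), 0.63)]
```

View pics/side0.png

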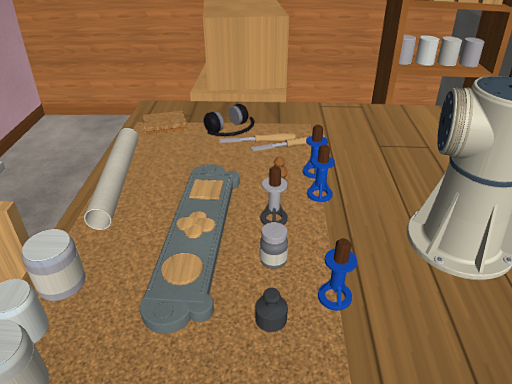

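View pics/top0.png

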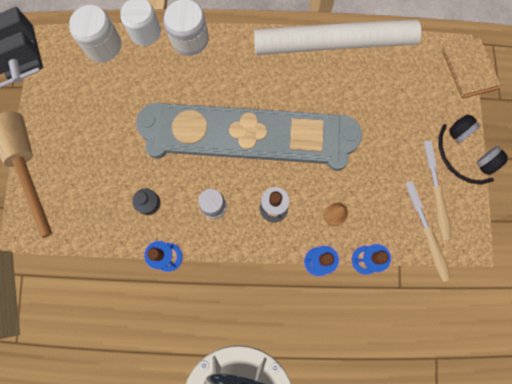

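The real punch is the steel one (side px 273,195; top px 275,203). The three blue ones are look-alikes. The round boss is at the end of the sign (side px 182,269; top px 189,127). I'll refine both positions now.

```bash
cat >> h.py <<'E'
def ray(p,uv):
    K=p["K"];k1=p["k1"];T=np.array(p["world_to_cam"])
    xy=cv2.undistortPoints(np.array(uv,float).reshape(-1,1,2),K,np.array([k1,0,0,0,0.])).reshape(-1,2)
    d=np.c_[xy,np.ones(len(xy))]@T[:3,:3]; c=-T[:3,:3].T@T[:3,3]; return c,d
def onz(p,uv,z):
    c,d=ray(p,uv); return (c+d*((z-c[2])/d[:,2])[:,None])[:,:2]
def proj(p,X):
    K=p["K"];T=np.array(p["world_to_cam"]);X=np.atleast_2d(X).astype(float)
    return cv2.projectPoints(X,cv2.Rodrigues(T[:3,:3])[0],T[:3,3],K,np.array([p["k1"],0,0,0,0.]))[0].reshape(-1,2)
def circ(c,rad,z,n=72):
    a=np.linspace(0,2*np.pi,n); return np.c_[c[0]+rad*np.cos(a),c[1]+rad*np.sin(a),np.full(n,z)]
E
python3 - <<'E'
from h import *
for n in ["side","top"]:
    p=r.grab_frame(n); im=p["img"]
    hsv=cv2.cvtColor(im,cv2.COLOR_BGR2HSV)
    # boss by saturation within a 60mm disc
    u=proj(p,[[625,140,38]])[0]; m=(hsv[...,1]>70).astype(np.uint8)
    reg=np.zeros_like(m); cv2.fillPoly(reg,[np.int32(proj(p,circ((625,140),50,38)))],1)
    N,l,st,c=cv2.connectedComponentsWithStats(m&reg); k=1+np.argmax(st[1:,4])
    cs=max(cv2.findContours((l==k).astype(np.uint8),0,1)[0],key=len)[:,0,:]
    W=onz(p,cs,38); ce,rad=cv2.minEnclosingCircle(W.astype(np.float32)); print(n,"boss",ce,rad,W.min(0),W.max(0),W.mean(0))
    for o in r.outline_of(p,"punch"):
        g=o["region"]; ys,xs=np.nonzero(g); print("punch",o["conf"],xs.min(),xs.max(),ys.min(),ys.max(),np.round(im[g].mean(0)))
    v=im.copy()
    s=3
    v=cv2.resize(v,None,fx=s,fy=s,interpolation=cv2.INTER_CUBIC)
    def dr(c,rad,z,col): cv2.polylines(v,[np.int32((proj(p,circ(c,rad,z))+.5)*s)],True,col,1)
    dr((625,140),42,38,(0,0,255))
    P=(438.5,-69.5)
    dr(P,34,6,(0,255,0));dr(P,30,106,(0,0,255));dr(P,14,148,(255,255,0))
    for nm,X in [("punch",[*P,70]),("boss",[625,140,38])]:
        c=proj(p,[X])[0]*s; x,y=int(c[0]),int(c[1]); cv2.imwrite(f"pics/{n}_{nm}1.png",v[max(0,y-150):y+150,max(0,x-150):x+150])
a=[np.hstack([cv2.imread(f"pics/{n}_{m}1.png") for m in ("punch","boss")]) for n in ("side","top")]
cv2.imwrite("pics/z1.png",np.vstack(a))
E
```

```text
side boss (623.794921875, 141.39112854003906) 44.57584762573242 [581.82560395  97.94105263] [665.53481278 184.61597191] [623.38345879 142.32511268]
punch 0.88 307 335 144 201 [122.  64.  38.]
punch 0.8 318 356 238 311 [121.  63.  37.]
punch 0.69 260 287 166 223 [ 91.  96. 106.]
punch 0.64 303 327 125 177 [107.  60.  42.]
top boss (623.7495727539062, 136.56619262695312) 41.79763412475586 [582.29949262  95.87334207] [665.51239204 177.77002269] [623.27088511 136.4571227 ]
punch 0.87 144 182 241 271 [153.  92.  67.]
punch 0.83 260 288 186 222 [135. 137. 147.]
punch 0.77 351 390 244 274 [155.  97.  76.]
punch 0.62 304 338 246 276 [161.  95.  66.]
```

View pics/z1.png

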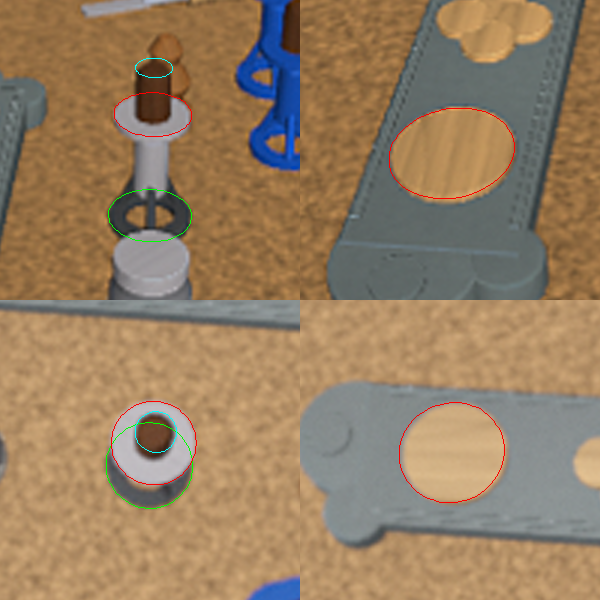

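Call:
move_arm:
  targets: [1, -44.3, -59.6, 0, 0, 1, -44.3, -59.6, 0, 0, 1, -44.3, -59.6, 0, 0, 1, -44.3, -59.6, 0, 0, 1, -44.3, -59.6, 0, 0, 1, -44.3, -59.6, 0, 0, 1, -44.3, -59.6, 0, 0, 1, -44.3, -59.6, 0, 0, 1, -44.3, -59.6, 0, 0, 1, -44.3, -59.6, 0, 0]

```text
clock: 1.6
eef_pos: [341.1, 149.9, 231.7]
tcp_rot: [3.141, 0.001, 2.917]
contact_force: [1.3, 0.6, 0.8]
opening: 1.003
```

```bash
cat >> h.py <<'E'
def need(target):  # tool-frame shift in cm from measured
    s=r.sense(); from scipy.spatial.transform import Rotation as R
    M=R.from_euler("xyz",s["tcp_rot"]).as_matrix()
    return M.T@(np.array(target)-s["eef_pos"])/10, M
E
python3 - <<'E'
from h import *
print(need([438,-70.5,231])[0],r.sense()["eef_pos"],r.sense()["tcp_rot"])
E
```

```text
[-14.34546098 -19.32883412   0.07549233] [341.12314817 149.85083808 231.74936695] [3.14072893e+00 1.20248910e-03 2.91732256e+00]
```

Call:
move_arm:
  targets: [1, -14.4, -19.5, 0, 0, 1, -14.4, -19.5, 0, 0, 1, -14.4, -19.5, 0, 0, 1, -14.4, -19.5, 0, 0, 1, -14.4, -19.5, 0, 0, 1, -14.4, -19.5, 0, 0, 1, -14.4, -19.5, 0, 0, 1, -14.4, -19.5, 0, 0]

```text
clock: 2.4
eef_pos: [437.0, -69.9, 231.1]
tcp_rot: [3.141, -0.001, 2.917]
contact_force: [-0.5, 0.5, 0.2]
opening: 1.003
```

```bash
python3 - <<'E'
from h import *
s=r.sense();print(s["eef_pos"],s["tcp_rot"],s["qpos"])
for n in ["wrist"]:
    p=r.grab_frame(n); print([(np.round(m["position"],1),round(m["conf"],2)) for m in r.mark_of(p,"punch_grip")])
    v=p["img"].copy()
    P=(438,-70.5)
    for rad,z,c in [(30,106,(0,0,255)),(14,148,(255,255,0)),(34,6,(0,255,0))]:
        cv2.polylines(v,[np.int32(proj(p,circ(P,rad,z)))],True,c,1)
    cv2.imwrite("pics/w1.png",v)
p=r.grab_frame("side");cv2.imwrite("pics/s1.png",p["img"])
E
```

```text
[436.97715073 -69.9326321  231.1321117 ] [ 3.14132597e+00 -7.46422680e-04  2.91695615e+00] [-1.62323266e-01  6.37441647e-02  2.00408684e+00  3.55540558e-04
  1.07449004e+00 -1.50865240e+00]
[(array([440.5, -70. , 133.2]), 0.76), (array([ 319.2, -172.2,  128.4]), 0.66)]
```

View pics/w1.png

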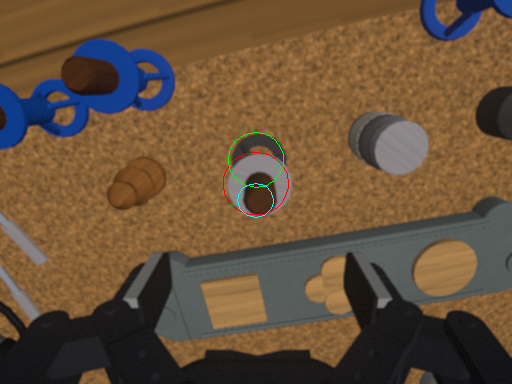

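View pics/s1.png

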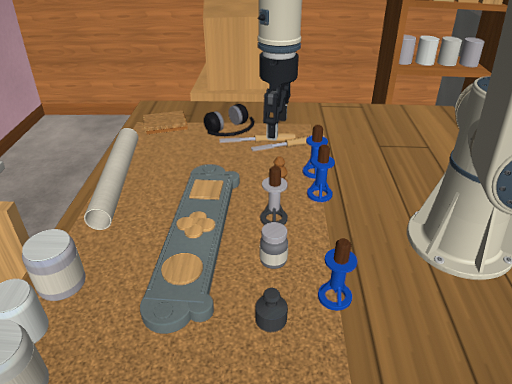

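Wrist view: the punch handle is at px (259,192) and the collar at (259,184), about 2 mm from my estimate. The side view shows nothing tall in the way. I'm descending around the grip.

Call:
move_arm:
  targets: [1, -0.13, 0.09, 3, 0, 1, -0.13, 0.09, 6, 0, 1, -0.13, 0.09, 8, 0, 1, -0.13, 0.09, 9.5, 0, 1, -0.13, 0.09, 10.5, 0, 1, -0.13, 0.09, 11.5, 0, 1, -0.13, 0.09, 12, 0, 1, -0.13, 0.09, 12.1, 0, 1, -0.13, 0.09, 12.1, 0]

```text
clock: 3.45
eef_pos: [439.3, -70.0, 110.5]
tcp_rot: [3.142, 0.0, 2.917]
contact_force: [0.7, 0.1, 0.1]
opening: 0.999
```

```bash
python3 - <<'E'
from h import *
p=r.grab_frame("wrist");cv2.imwrite("pics/w2.png",p["img"])
q=r.grab_frame("side");cv2.imwrite("pics/s2.png",np.hstack([cv2.resize(q["img"][60:240,210:340],None,fx=3,fy=3),cv2.resize(p["img"][:180,190:320],None,fx=3,fy=3)]))
E
```

```text
(no output)
```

View pics/w2.png

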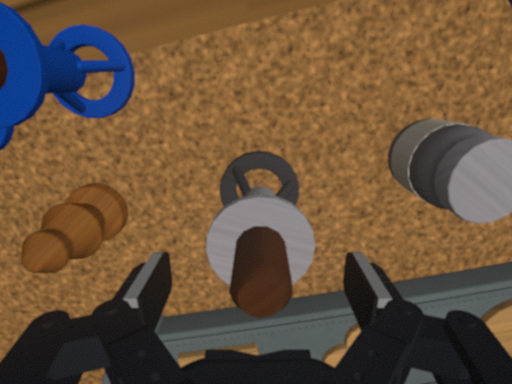

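View pics/s2.png

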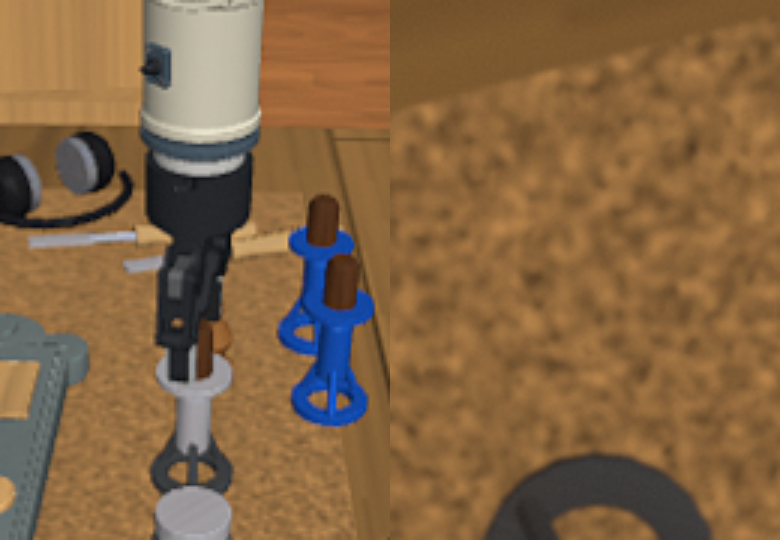

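```bash
python3 - <<'E'
from h import *
p=r.grab_frame("side"); s=r.sense(); o,M=None,need([0,0,0])[1]
for d in (-43,0,43):
    X=s["eef_pos"]+M@np.array([0,d,-13]); print(d,(proj(p,[X])[0]-[210,60])*3)
    for e in (-11,11): print("   ",e,(proj(p,[s["eef_pos"]+M@np.array([e,d,-13])])[0]-[210,60])*3)
print((proj(p,[[438.5,-69.5,123.5]])[0]-[210,60])*3)
E
```

```text
-43 [204.88025493 320.08380177]
    -11 [191.35068857 318.20513028]
    11 [218.46961106 321.9723053 ]
0 [192.78222194 348.86058362]
    -11 [178.7875203  346.84654819]
    11 [206.84170161 350.88485796]
43 [179.76260239 379.81929706]
    -11 [165.27206271 377.65375805]
    11 [194.32351623 381.99550028]
[193.93940155 349.58696816]
```

The projection agrees: the handle is centred between the pads. Closing.

Call:
move_arm:
  targets: [-1, 0, 0, 0, 0, -1, 0, 0, 0, 0, -1, 0, 0, 0, 0, -1, 0, 0, 0, 0, -1, 0, 0, 0, 0, -1, 0, 0, 0, 0, -1, 0, 0, 0, 0, -1, 0, 0, 0, 0]
  squeeze: 60

```text
clock: 4.4
eef_pos: [439.1, -69.9, 110.4]
tcp_rot: [3.141, 0.0, 2.917]
contact_force: [-0.6, 1.9, 2.5]
opening: 0.307
```

```bash
python3 - <<'E'
from h import *
p=r.grab_frame("wrist");q=r.grab_frame("side")
cv2.imwrite("pics/s3.png",np.hstack([cv2.resize(q["img"][60:240,210:340],None,fx=2,fy=2),cv2.resize(p["img"],(480,360))]))
print(r.sense()["contact_force"],r.sense()["opening"])
E
```

```text
[0.370902   1.95747682 0.97519083] 0.31150798994367374
```

View pics/s3.png

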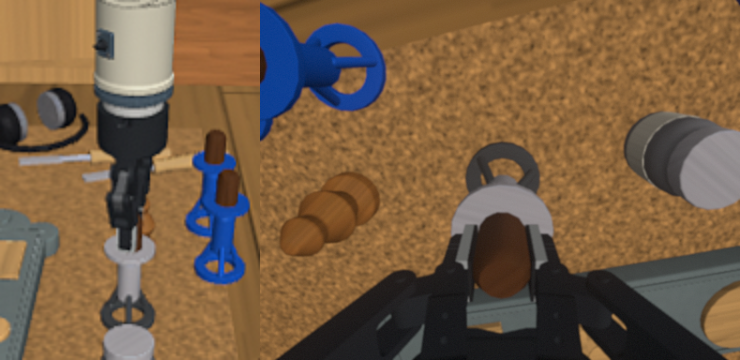

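Call:
move_arm:
  targets: [-1, 0, 0, -1, 0, -1, 0, 0, -3, 0, -1, 0, 0, -5.5, 0, -1, 0, 0, -7.5, 0, -1, 0, 0, -8, 0, -1, 0, 0, -8, 0]

```text
clock: 5.1
eef_pos: [439.0, -70.2, 190.7]
tcp_rot: [-3.141, 0.001, 2.917]
contact_force: [-0.9, 0.1, -4.9]
opening: 0.306
```

```bash
python3 - <<'E'
from h import *
p=r.grab_frame("side");cv2.imwrite("pics/s4.png",p["img"])
s=r.sense();print(s["eef_pos"],s["contact_force"],s["opening"], need([623.8,138.5,190.4])[0])
E
```

```text
[438.45048326 -70.05718583 189.835125  ] [-0.31161057  0.19217201 -4.83217278] 0.3071973565967089 [-13.42036403  24.46216138  -0.07149951]
```

View pics/s4.png

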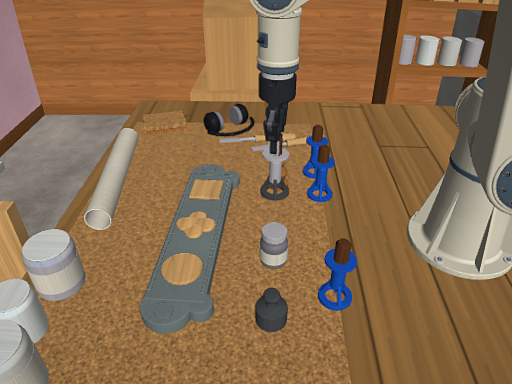

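The punch is lifted (side px 275,170) with its 5 N weight on the wrist. Moving smoothly to above the boss.

Call:
move_arm:
  targets: [-1, -1, 1.8, 0, 0, -1, -3, 5.5, 0, 0, -1, -5.2, 9.5, 0, 0, -1, -7.4, 13.5, 0, 0, -1, -9.6, 17.5, 0, 0, -1, -11.5, 21, 0, 0, -1, -12.8, 23.3, 0, 0, -1, -13.4, 24.4, 0, 0, -1, -13.4, 24.4, 0, 0, -1, -13.4, 24.4, 0, 0]

```text
clock: 6.15
eef_pos: [622.6, 137.1, 188.9]
tcp_rot: [-3.14, -0.003, 2.917]
contact_force: [0.7, -0.1, -5.3]
opening: 0.309
```

```bash
cat > look.py <<'E'
from h import *
import sys
tag=sys.argv[1]; zf=float(sys.argv[2]) # foot underside z
s=r.sense();e=s["eef_pos"];print(np.round(e,1),s["tcp_rot"],np.round(s["contact_force"],1),s["opening"])
out=[]
for n in ("side","top","wrist"):
    p=r.grab_frame(n); k=3
    v=cv2.resize(p["img"],None,fx=k,fy=k,interpolation=cv2.INTER_CUBIC)
    for c,rad,z,col in [((623.8,138.5),42,38,(0,0,255)),(e[:2],34,zf+6,(0,255,0)),(e[:2],34,zf,(0,255,0)),(e[:2],30,zf+106,(255,255,0))]:
        cv2.polylines(v,[np.int32((proj(p,circ(c,rad,z))+.5)*k)],True,col,1)
    u=(proj(p,[[623.8,138.5,(60 if n!='wrist' else 40)]])[0]*k).astype(int)
    x=max(0,min(u[0]-130,512*k-260));y=max(0,min(u[1]-250,384*k-400)); out.append(v[y:y+400,x:x+260])
cv2.imwrite(f"pics/{tag}.png",np.hstack(out))
E
python3 look.py l1 79.5
```

```text
[622.6 137.1 188.9] [-3.13984183e+00 -2.68129386e-03  2.91688276e+00] [ 0.7 -0.1 -5.3] 0.30875106096083477
```

View pics/l1.png

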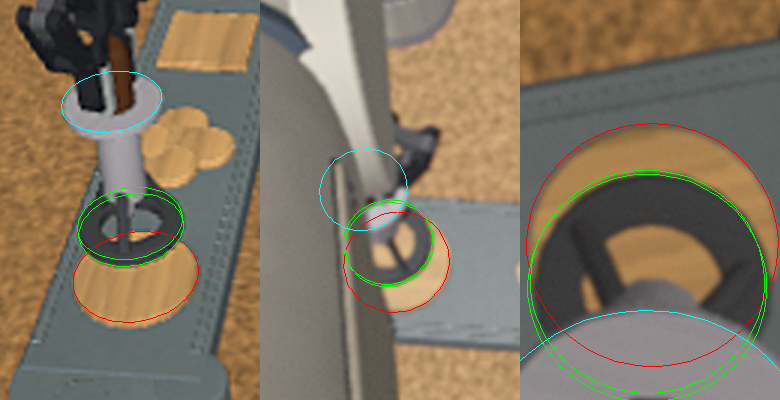

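Side, top and wrist views show the foot within a few mm of boss centre. The calibration biases look the same for foot and boss, so I'll descend to a few mm above and compare them directly.

Call:
move_arm:
  targets: [-1, -0.09, 0.16, 1, 0, -1, -0.09, 0.16, 2.2, 0, -1, -0.09, 0.16, 3, 0, -1, -0.09, 0.16, 3.4, 0, -1, -0.09, 0.16, 3.5, 0, -1, -0.09, 0.16, 3.5, 0]

```text
clock: 6.9
eef_pos: [625.3, 139.3, 155.1]
tcp_rot: [-3.142, -0.0, 2.917]
contact_force: [0.2, 0.3, -5.4]
opening: 0.31
```

```bash
python3 look.py l2 43.5
```

```text
[625.3 139.3 155.1] [-3.14150452e+00 -2.32731894e-04  2.91680050e+00] [ 0.2  0.3 -5.4] 0.3102618251099948
```

View pics/l2.png

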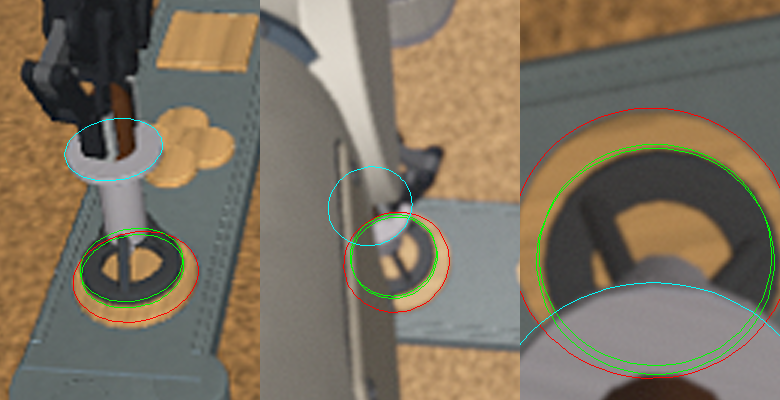

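```bash
python3 - <<'E'
from h import *
s=r.sense();e=s["eef_pos"]; o=[]
for n in ("side","top"):
    p=r.grab_frame(n);k=8
    v=cv2.resize(p["img"],None,fx=k,fy=k,interpolation=cv2.INTER_CUBIC)
    w=v.copy()
    for c,rad,z,col in [((623.8,138.5),42,38,(0,0,255)),(e[:2],34,44.7,(0,255,0)),(e[:2],34,50.7,(255,255,0))]:
        cv2.polylines(w,[np.int32((proj(p,circ(c,rad,z))+.5)*k)],True,col,1)
    u=(proj(p,[[623.8,138.5,42]])[0]*k).astype(int)
    f=lambda a:a[u[1]-150:u[1]+150,u[0]-200:u[0]+200]
    o.append(np.hstack([f(v),f(w)]))
cv2.imwrite("pics/z2.png",np.vstack(o))
E
```

```text
(no output)
```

View pics/z2.png

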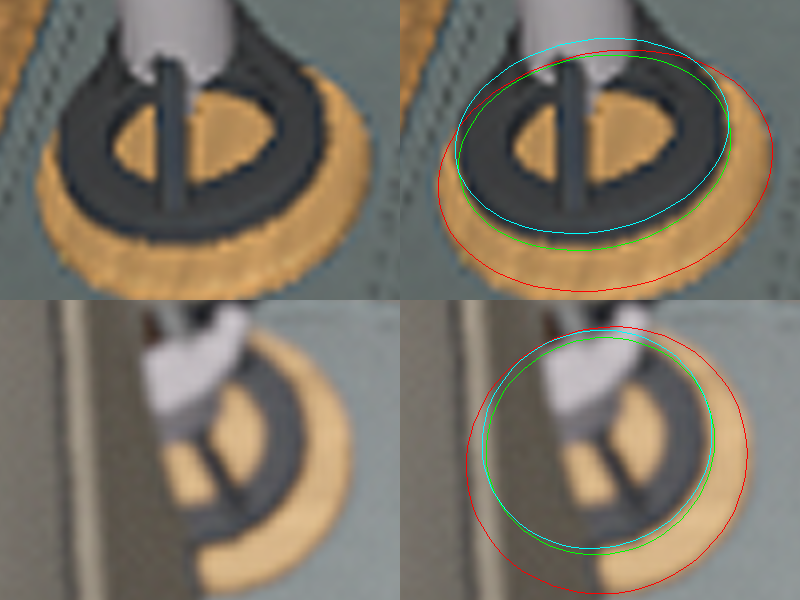

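Foot and boss are concentric to about 2 mm, and the foot sits slightly far in +x/+y. The apparent offset at the lower side edge is the boss wall. I'll shift about 2 mm back and then lower gently to contact.

Call:
move_arm:
  targets: [-1, 0.17, -0.14, 0, 0, -1, 0.17, -0.14, 0.2, 0, -1, 0.17, -0.14, 0.4, 0, -1, 0.17, -0.14, 0.5, 0, -1, 0.17, -0.14, 0.5, 0, -1, 0.17, -0.14, 0.5, 0]

```text
clock: 7.75
eef_pos: [623.3, 138.3, 150.2]
tcp_rot: [-3.142, -0.0, 2.917]
contact_force: [-0.2, -0.2, -4.6]
opening: 0.31
```

```bash
python3 look.py l3 39.5
```

```text
[623.3 138.3 150.2] [-3.14153369e+00 -8.67340809e-05  2.91679750e+00] [-0.2 -0.2 -4.6] 0.3100045997543786
```

View pics/l3.png

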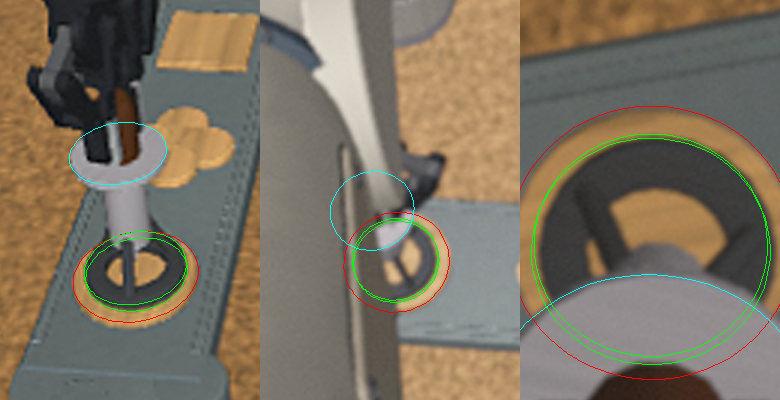

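Foot and boss are concentric in all three views. Touching down.

Call:
move_arm:
  targets: [-1, 0, 0, 0.1, 0, -1, 0, 0, 0.2, 0, -1, 0, 0, 0.25, 0, -1, 0, 0, 0.25, 0]

```text
clock: 8.3
eef_pos: [623.7, 138.5, 148.4]
tcp_rot: [3.141, 0.001, 2.917]
contact_force: [-0.8, 0.8, 1.9]
opening: 0.309
```

In contact. Pressing straight down.

Call:
move_arm:
  targets: [-1, 0, 0, 0.15, 0, -1, 0, 0, 0.3, 0, -1, 0, 0, 0.45, 0]

```text
clock: 8.6
eef_pos: [624.0, 138.6, 144.5]
tcp_rot: [3.141, 0.002, 2.917]
contact_force: [-2.2, 1.3, 11.5]
opening: 0.306
```

Call:
move_arm:
  targets: [-1, 0, 0, 0.15, 0, -1, 0, 0, 0.3, 0, -1, 0, 0, 0.45, 0, -1, 0, 0, 0.55, 0, -1, 0, 0, 0.55, 0]

```text
clock: 9.1
eef_pos: [623.9, 138.6, 138.6]
tcp_rot: [3.141, 0.001, 2.917]
contact_force: [-0.3, 0.7, 5.6]
opening: 0.311
```

```bash
python3 look.py l4 38
```

```text
[623.9 138.6 138.6] [3.14092086e+00 1.33222374e-03 2.91687522e+00] [-0.3  0.7  5.6] 0.3114842976345655
```

View pics/l4.png

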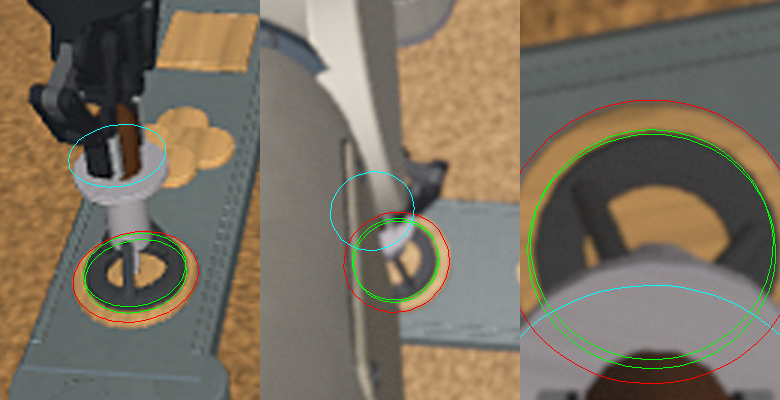

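The force fell to about 5.6 N at about 10 mm of travel, and the collar is visibly down, so it has tripped. I'll press 1 mm more for margin, then let the handle rise.

Call:
move_arm:
  targets: [-1, 0, 0, 0.1, 0, -1, 0, 0, 0.1, 0]

```text
clock: 9.45
eef_pos: [623.7, 138.5, 137.3]
tcp_rot: [3.141, 0.001, 2.917]
contact_force: [-0.1, 0.4, 3.7]
opening: 0.303
```

Call:
move_arm:
  targets: [-1, 0, 0, -0.2, 0, -1, 0, 0, -0.4, 0, -1, 0, 0, -0.6, 0, -1, 0, 0, -0.8, 0, -1, 0, 0, -0.95, 0, -1, 0, 0, -1.05, 0, -1, 0, 0, -1.05, 0]

```text
clock: 10.15
eef_pos: [623.6, 138.5, 147.8]
tcp_rot: [3.141, 0.001, 2.917]
contact_force: [-0.5, 1.2, 4.5]
opening: 0.311
```

Call:
move_arm:
  targets: [-1, 0, 0, -0.06, 0, -1, 0, 0, -0.06, 0]

```text
clock: 10.35
eef_pos: [623.5, 138.5, 148.0]
tcp_rot: [3.141, 0.0, 2.917]
contact_force: [0.0, 1.7, 3.8]
opening: 0.308
```

```bash
python3 look.py l5 38
```

```text
[623.5 138.5 148. ] [3.14126015e+00 4.65530477e-04 2.91681977e+00] [0.  1.7 3.8] 0.30771164212957264
```

View pics/l5.png

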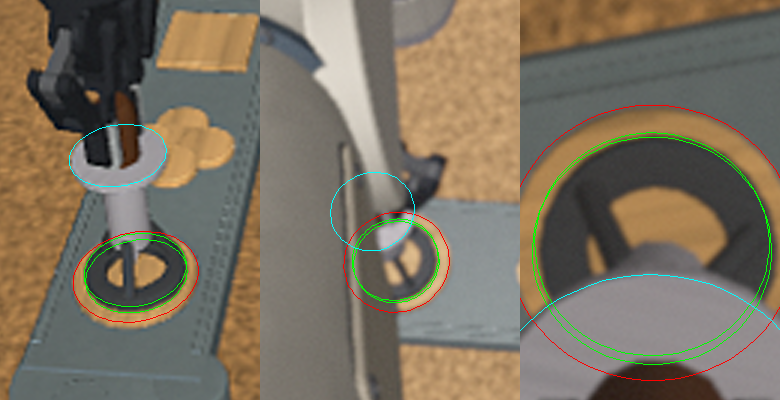

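The handle is back up to within about 0.5 mm. Releasing and retreating upward.

Call:
move_arm:
  targets: [-1, 0, 0, -0.05, 0, -0.2, 0, 0, -0.05, 0, 0.2, 0, 0, -0.05, 0, 1, 0, 0, -0.05, 0, 1, 0, 0, -0.05, 0, 1, 0, 0, -0.05, 0, 1, 0, 0, -0.05, 0, 1, 0, 0, -0.05, 0]

```text
clock: 11.3
eef_pos: [623.3, 138.3, 148.4]
tcp_rot: [-3.142, -0.0, 2.917]
contact_force: [-0.5, -0.2, -0.8]
opening: 0.999
```

```bash
python3 look.py l6 38
```

```text
[623.3 138.3 148.4] [-3.14155007e+00 -3.42467355e-05  2.91682934e+00] [-0.5 -0.2 -0.8] 0.9991372923411731
```

View pics/l6.png

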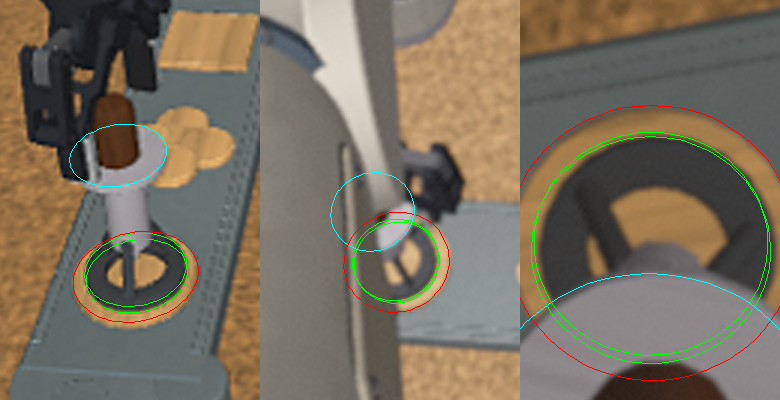

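Released; the punch stands upright with its handle fully up. Retreating straight up and then back for a clear view.

Call:
move_arm:
  targets: [1, 0, 0, -1.5, 0, 1, 0, 0, -4, 0, 1, 0, 0, -7, 0, 1, 0, 0, -9.5, 0, 1, 4, 0, -11, 0, 1, 8, 0, -11, 0, 1, 12, 0, -11, 0, 1, 15, 0, -11, 0, 1, 15, 0, -11, 0]

```text
clock: 12.35
eef_pos: [474.0, 172.2, 259.6]
tcp_rot: [3.141, -0.001, 2.918]
contact_force: [0.4, 0.8, 1.2]
opening: 0.997
```

```bash
sed -i 's/s\["eef_pos"\];print/s["eef_pos"];print/; s/^out=\[\]/out=[]; print(np.round(e,1)); e=np.array([623.8,138.5,0])/' look.py; python3 look.py l7 38
```

```text
[474.  172.2 259.6] [ 3.14132782e+00 -5.21811187e-04  2.91827120e+00] [0.4 0.8 1.2] 0.9973706153875977
[474.  172.2 259.6]
```

View pics/l7.png

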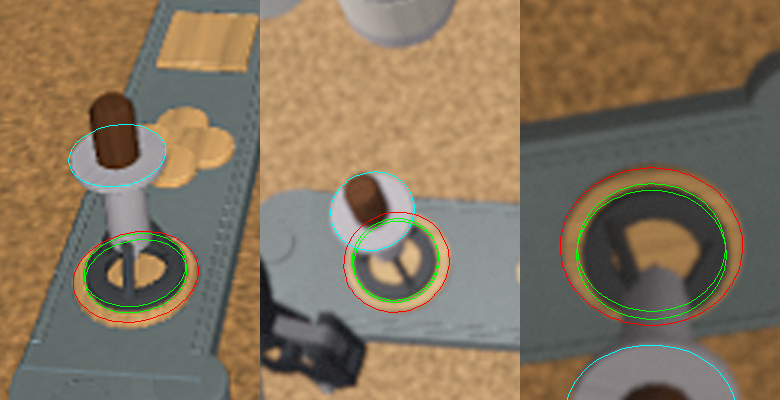

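All three views show the punch standing upright, centred on the round boss with its handle up, and the gripper clear of it. Handing in.

```bash
python3 -c "
from h import *
print(r.sign_off(), r.sense()['clock'])"
```

```text
the job is handed in; nothing more can be done
the job is handed in; nothing more can be done
```

I took the steel punch by its handle, stood it on the middle of the round boss and pressed it until it tripped. Then I let the handle spring back up, let go and backed the gripper away. I handed the job in at about 12.5 s; it reported no verdict.

- **Trip:** the push read 11.5 N about 4 mm down, then fell to about 4–5.6 N at 10–11 mm, past the 8 mm trip point. The punch was not pressed anywhere else.
- **Final position:** in the side, top and wrist pictures the punch stands upright with its handle fully up. Its foot is concentric with the boss to about 2 mm, and the gripper is clear of it.
- **Disagreement:** the side and top cameras differed by about 5 mm on the boss centre in y (141 against 137 mm). I put this down to calibration and to the boss wall showing at its edge. I used about 138.5 mm and checked the foot directly against the boss.

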